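# Take the dial padlock off the store box and show it open

## Task

The steel store box may be opened only after the keeper of the register has seen its lock off: turn the padlock's dial until its pointer comes to the index line on the case and you feel the notch let the shackle spring out, then, with the lock still lying on the box, draw the shackle all the way out and lift the padlock off the hasp. Finish while holding it up in the gripper, still, with the shackle open and the dial facing up, a good hand's breadth (12 cm) above the top of the box; do not put it down. Leave the register, the pen on it, the timer and the tape roll where they lie.

Things in the scene. Friction and masses are not known exactly. Their poses are not given: they have to be found in the camera images.
- store_box: grey painted steel box, 230 (x) x 170 (y) x 75 mm high, fixed; origin at the centre of its underside, z up. Top flat: the half nearer the robot (-x) is a fixed deck, the rear (+x) a lid shut flush with it. A steel hasp strap (28 mm wide, 2.5 mm thick) runs from the lid along y = 0 over the deck to the staple
- staple (a point): the hasp's staple, fixed to the box: an upright steel wire loop (wire 4.4 mm, top 29 mm above the deck) through which one leg of the shackle passes; this point is the middle of the loop, 19 mm above the deck; the hole runs along the box's x
- padlock: loose dial padlock lying on its back on the deck, 0.2 to 0.4 kg; origin at the centre of the underside of its round case; +x points from the case to the bow of the shackle, z up through the dial. A neck 40 mm wide juts from the case to x = +35 mm; at x = 38 mm stands the staple, which holds the case back when the shackle is drawn to +x
- lock_case (a point): middle of the padlock's round steel case (50 mm across, 28 mm thick), 14 mm above its underside; axes as padlock. A white index line on top of the case, at its +x edge, marks where the dial's pointer must come
- dial_knob (a point): middle of the dial's ribbed round black grip knob, on the dial's axis, 39 mm above the deck; the knob is 24 mm across and 16 mm high (31 to 47 mm above the deck) and stands on the dial plate, 41 mm across. x points along the pointer, a white line from the knob's centre to the plate's edge; z up
- shackle_grip (a point): midway between the two legs of the U-shaped steel shackle, 17 mm short of the bow's outer end, 19 mm above the deck, 60 mm from the dial's axis when shut; axes as padlock. Legs 7 mm thick, 31 mm over both: gripped together from above, fingers at the +y and -y sides, tips 4 mm or more above the deck because of the strap
- dial (a joint): angle of the dial against the case, rad, growing counter-clockwise seen from above; 0 when the pointer is at the index line. It turns either way. Only within about 0.1 rad of 0 is the shackle let go: it then springs out about 5 mm and the dial checks there. Elsewhere the dial only drops into shallow false notches, one every 1.05 rad. It takes less than 0.15 N m
- shackle (a joint): how far the shackle is out of the case, m: within 3 mm of 0 while locked (it shifts some 2 mm at each false notch), about 0.005 when sprung out, 0.022 drawn out to its stop: the free leg's tip is then well clear of the staple and the lock lifts off straight up. Drawing it takes about 2 N along the lock's +x; it stays where it is left
- log_book: register, a white notebook 210 x 152 x 14 mm lying to the right of the box; origin at the centre of its underside; leave alone
- ball_pen: slim pen, 145 mm long, lying on the register; origin at the centre of its underside; leave alone
- timer: white bench timer 64 x 66 x 19 mm behind the register; origin at the centre of its underside; leave alone
- tape_roll: roll of tape 96 mm across, 25 mm high, lying flat behind the box; origin at the centre of its underside; leave alone
Mind the look-alikes: they are no part of the job. Leave any turquoise look-alike of the padlock alone.

How it is judged:
By the outcome, as a careful person would: the job done as asked, in the order asked, and still so for the second after the job is handed in, while the arm keeps its last pose, push and grip.
It also fails if it takes over 64 s, if anything falls off the work surface, if the arm or the gripper's body presses on something with over 40 N, if the wrist force passes 120 N, or if a joint passes its speed limit or range.

## Robot

A 7-joint arm with a two-finger parallel gripper is mounted at the origin on a cart in front of the work surface, level with it; the furniture and walls round the work are solid. World frame = base frame: x ahead of the robot, y to its left, z up, the work surface at z = 0. Lengths are in m, angles in rad, forces in N, time in s.
With the tool pointing down it reaches from about 0.35 to 0.9 m from the base axis. Payload 8.1 kg.
Tool frame: the origin (TCP) lies midway between the tips of the shut fingers; the grasp point (between the pads) lies arm.grasp_offset behind it (arm.grasp_offset is the distance from the TCP to the grasp point, in m); z points along the fingers, y is the line along which they close (so a half turn about z gives the same grasp; the last joint's range is limited). The gripper opens to 92 mm and grips with 3 to 60 N. Pads are 19 mm wide; open, the fingers measure 130 mm over their backs; the gripper's body (75 mm by 190 mm) begins 47 mm behind the grasp point.
Start: joints at [-1.314, 0.434, 0.025, 1.573, -0.012, 1.134, -0.075], TCP at [0.22, 0.585, 0.227] pointing down, gripper open.
Joint ranges: [-2.62, 2.62], [-0.44, 2.09], [-1.27, 1.32], [0.08, 2.57], [-1.32, 4.46], [0.12, 2], [-2.74, 2.74]. Speed limits (rad/s): [2.22, 2.22, 3.01, 3.01, 3.14, 3.14, 3.14].

## Interface

Orientations are given as a rotation vector (axis times angle).
In Python, from cell import observe, imaging, arm gives the robot as it stands.
- The arm moves only by the tool apply_moves, never from a script. Its argument "commands" is a list of rows, each a list of 5 numbers: the opening in per cent of the stroke, from 0 (shut) to 100 (fully open), then the shift along the world's x, y, z in units of 0.06 m (1.0 is 0.06 m), then the turn about the world's z in units of 0.5 rad (1.0 is 0.5 rad). A call has 1 to 12 rows; each row shifts and turns the commanded pose from where the row before left it; what a row does not reach is not made up. A row lasts 1/8 s, in which the tool goes at most 62.5 mm and 10.7 degrees, less where a joint would pass 70% of its speed; a pose out of reach is approached as far as the arm can. A call with a number of a shift or a turn outside -1 to 1 is refused whole. A call with a gripper value outside its range is refused whole. The fingers move at their own pace and stop on an object; "newtons" is the grip in N (left out, the last holds). Time passes only in rows, so rows that do not move let the fingers close. It gives the time, the measured TCP pose, the force, the opening and the grip force at its end, in the units of the state.
- observe(): the state, without advancing time (a new reading comes with each control period).
- imaging.get_image(name): name is "scene" or "side" or "wrist"; returns (picture, depth): 420x560x3 uint8, red, green, blue; 420x560 float32, m along the optical axis (not along the pixel's ray), 0 where there is no reading.
- imaging.camera_params(name): a dict with "camera_matrix" (3x3 intrinsics, pixels), "origin" and "rotation" of the camera in the world; the wrist camera has in their place "tool_from_camera" (4x4, takes a point from camera to tool coordinates, whose origin is the TCP and whose axes are the flange's). Camera axes: x right, y up, looking along -z (the intrinsics and any distortion apply to the point x, -y, -z); pixel columns grow to the right and rows downward; lengths in m; the calibration is good to about 2 mm. A picture is of the moment at which its call begins: read the wrist's pose just before it. camera_params takes no time and is no camera call.
- arm.sign_off(): hands the job in; it is judged then, once.
The state is a dict: "clock": time; "joints": joint angles; "dq": joint speeds; "joint_efforts": joint torques, N m; "position": TCP position; "ee_rot": TCP orientation; "force": force on the tool from outside, world axes, zero at the start; "ft_torque": the same for the moment, N m; "width": opening from 0.0 (shut) to 1.0 (fully open); "gripper_force": force on a finger pad.
Only numpy, scipy, OpenCV 4.12 (cv2) and the standard library are available. Lean on these libraries where they do the work, as an engineer would, in place of code of your own. Each camera call takes 0.05 s, during which the arm holds its last target. There are 200 camera calls.

## Working session

There is one attempt and no reset: what is moved stays moved. The work goes in short steps, Python scripts to look and compute and a tool call to move; the robot and the scene stay as the last step left them, time stands still between calls to the robot, and variables do not carry over. Pictures are saved under pics/ and viewed, at most 10 in all, crops included, and the job is handed in when it is done.

Besides the shell and the picture viewer there is one more tool, called after "Call:" in YAML: its name, and indented under it one key for each argument. apply_moves: Moves the arm, as the interface text tells. Its arguments: {"type":"object","properties":{"commands":{"type":"array"},"newtons":{"type":"number"}},"required":["commands"]}

```bash
mkdir -p pics; ls
cat > h.py <<'E'
import numpy as np, cv2
from scipy.spatial.transform import Rotation as R
from cell import observe, imaging, arm
def cam(n):
    p=imaging.camera_params(n); K=np.array(p["camera_matrix"],float)
    if "origin" in p:
        o=np.array(p["origin"],float); r=np.array(p["rotation"],float)
        if r.shape!=(3,3): r=R.from_rotvec(r).as_matrix()
    else:
        s=observe(); T=np.array(p["tool_from_camera"]); Rt=R.from_rotvec(s["ee_rot"]).as_matrix()
        o=Rt@T[:3,3]+np.array(s["position"]); r=Rt@T[:3,:3]
    return K,o,r,p
def snap(n,f):
    c=cam(n); im,d=imaging.get_image(n)
    cv2.imwrite("pics/"+f+".png",im[:,:,::-1]); np.savez("pics/"+f+".npz",im=im,d=d,K=c[0],o=c[1],r=c[2]); return im,d,c
def load(f): return np.load("pics/"+f+".npz")
def ray(z,u,v):
    K=z["K"]; return z["r"]@np.array([(u-K[0,2])/K[0,0],-(v-K[1,2])/K[1,1],-1.])
def atz(z,u,v,h):
    q=ray(z,u,v); return z["o"]+q*(h-z["o"][2])/q[2]
def dep(z,u,v): return z["o"]+ray(z,u,v)*float(z["d"][int(v),int(u)])
def tri(z1,p1,z2,p2):
    A=[];b=[]
    M=np.zeros((3,3));t=np.zeros(3)
    for z,p in((z1,p1),(z2,p2)):
        q=ray(z,*p);q/=np.linalg.norm(q);P=np.eye(3)-np.outer(q,q);M+=P;t+=P@z["o"]
    return np.linalg.solve(M,t)
def proj(z,P):
    c=z["r"].T@(np.array(P)-z["o"]);K=z["K"];return K[0,2]+K[0,0]*c[0]/-c[2],K[1,2]-K[1,1]*c[1]/-c[2]
E
python3 - <<'E'
from h import *
a=snap("scene","sc0")[0];b=snap("side","si0")[0]
for n in("scene","side","wrist"):
    c=cam(n);print(n,c[0].round(1).tolist(),c[1].round(3),c[2].round(2).tolist(),c[3].keys())
print(imaging.camera_params("wrist"),arm.grasp_offset,observe())
E
```

```text
pics
scene [[399.3, 0.0, 277.5], [0.0, 399.3, 210.9], [0.0, 0.0, 1.0]] [0.945 0.102 0.841] [[-0.65, -0.67, 0.36], [0.76, -0.57, 0.32], [-0.01, 0.48, 0.88]] dict_keys(['camera_matrix', 'origin', 'rotation'])
side [[448.2, 0.0, 278.7], [0.0, 448.2, 212.4], [0.0, 0.0, 1.0]] [0.565 0.779 0.747] [[-1.0, 0.01, -0.06], [-0.05, -0.56, 0.83], [-0.02, 0.83, 0.56]] dict_keys(['camera_matrix', 'origin', 'rotation'])
wrist [[368.1, 0.0, 282.5], [0.0, 368.1, 209.0], [0.0, 0.0, 1.0]] [0.159 0.606 0.385] [[0.35, -0.91, -0.23], [0.94, 0.34, 0.09], [-0.0, -0.24, 0.97]] dict_keys(['camera_matrix', 'tool_from_camera'])
{'camera_matrix': array([[368.05848858,   0.        , 282.5062567 ],
       [  0.        , 368.05848858, 208.97815752],
       [  0.        ,   0.        ,   1.        ]]), 'tool_from_camera': array([[ 1.25036783e-04,  9.70028833e-01,  2.42989811e-01,
         6.43741892e-02],
       [ 9.99999979e-01, -1.60265767e-04,  1.25213620e-04,
        -1.16525660e-03],
       [ 1.60403770e-04,  2.42989791e-01, -9.70028833e-01,
        -1.58612423e-01],
       [ 0.00000000e+00,  0.00000000e+00,  0.00000000e+00,
         1.00000000e+00]])} 0.0188 {'clock': 0.1, 'joints': array([-1.31358743,  0.43515776,  0.02496316,  1.57395868, -0.01159362,
        1.13397728, -0.07506403]), 'dq': array([ 0.00069079, -0.00128624, -0.00074791, -0.00209192,  0.0011817 ,
       -0.00125733, -0.00018063]), 'joint_efforts': array([ 4.02811304e-03, -6.69125748e+01,  9.88438390e-01, -3.15144897e+01,
       -6.05388824e-02,  3.74601013e-02,  2.95298651e-05]), 'position': array([0.21995293, 0.58456225, 0.22603889]), 'ee_rot': array([-5.62153532e-01, -3.09076726e+00,  2.12222971e-03]), 'force': array([0.69012676, 0.37101713, 0.90835372]), 'ft_torque': array([-0.02401786,  0.00110293,  0.02227178]), 'gripper_force': 0.0, 'width': 1.000983903579684}
```

View pics/sc0.png

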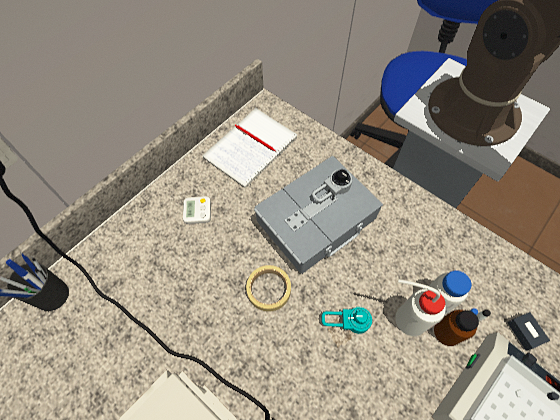

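View pics/si0.png

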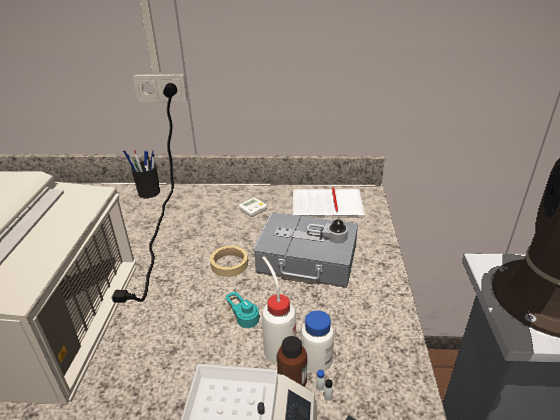

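Scene picture: the steel padlock with a black knob lies on the grey box at px (341,178), its shackle at (322,190). Side picture: the same padlock is at (338,228). The only look-alike is the turquoise padlock on the bench (scene (350,320), side (245,312)), which I leave alone. The pen is on the register at (255,138), the timer at (197,209) and the tape at (268,288).

Run:
```python
from h import *
s=load("sc0");t=load("si0")
print("tri knob",tri(s,(342,176),t,(338,224)), "tri grip",tri(s,(317,196),t,(312,230)))
for n,p in dict(knob=(342,176),case=(335,189),bow=(316,197),deckA=(330,165),deckB=(360,205),c1=(334,158),c2=(381,204),c3=(303,258),c4=(256,212)).items(): print(n,dep(s,*p).round(3))
c=np.hstack([cv2.resize(s["im"][150:230,280:380],(400,320),interpolation=2),cv2.resize(t["im"][200:280,270:370],(400,320),interpolation=2)])
cv2.imwrite("pics/crop0.png",c[:,:,::-1])
```

```text
tri knob [ 0.48415344 -0.11405598  0.11521323] tri grip [ 0.54499945 -0.1329844   0.08372738]
knob [ 0.491 -0.111  0.122]
case [ 0.516 -0.108  0.102]
bow [ 0.557 -0.128  0.099]
deckA [ 0.455 -0.164  0.075]
deckB [ 0.497 -0.049  0.074]
c1 [ 0.435 -0.168  0.078]
c2 [ 0.465 -0.015  0.074]
c3 [ 0.678 -0.065  0.077]
c4 [ 0.66  -0.212  0.075]
```

View pics/crop0.png

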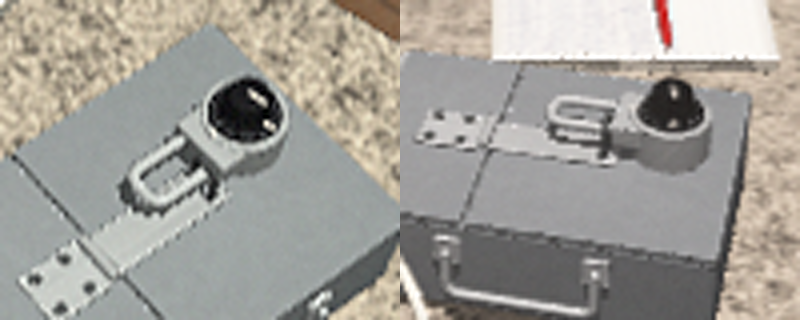

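The crop confirms the steel padlock on the deck, with its shackle through the staple and the bow toward the lid. The knob is at about (0.487, -0.112, 0.12), with lock yaw about -0.25. I move over it with the wrist camera.

Call:
apply_moves:
  commands:
    - [100,0.1,-0.6,0.7,0.2]
    - [100,0.3,-0.85,0.4,0]
    - [100,0.3,-0.9,0,0]
    - [100,0.3,-0.9,0,0]
    - [100,0.35,-0.9,0,0]
    - [100,0.35,-0.9,0,0]
    - [100,0.35,-0.9,0,0]
    - [100,0.35,-0.9,0,0]
    - [100,0.35,-0.9,0,0]
    - [100,0.35,-0.9,0,0]
    - [100,0.35,-0.9,0,0]
    - [100,0.35,-0.9,-0.1,0]

```text
clock: 1.6
position: [0.4486, -0.0438, 0.287]
ee_rot: [0.406, 3.114, 0.001]
force: [0.9, 0.1, 0.4]
width: 1.001
gripper_force: 0.0
```

Call:
apply_moves:
  commands:
    - [100,0.35,-0.9,-0.2,0]
    - [100,0.35,-0.3,-0.5,0]
    - [100,0,0,-0.3,0]
    - [100,0,0,0,0]

```text
clock: 2.1
position: [0.489, -0.114, 0.2254]
ee_rot: [-0.408, -3.111, 0.001]
force: [-0.1, -0.1, 0.2]
width: 1.001
gripper_force: 0.0
```

Run:
```python
from h import *
im,d,c=snap("wrist","w1")
cv2.imwrite("pics/w1b.png",cv2.resize(im[:,:,::-1],(800,600),interpolation=2))
s=observe();print(s["clock"],s["position"],s["ee_rot"],s["joints"].round(2))
```

```text
2.15 [ 0.48954948 -0.11393261  0.22645541] [-4.07101419e-01 -3.11345716e+00  3.88598971e-04] [-0.37  0.25  0.62  1.9  -0.17  1.04  1.63]
```

View pics/w1b.png

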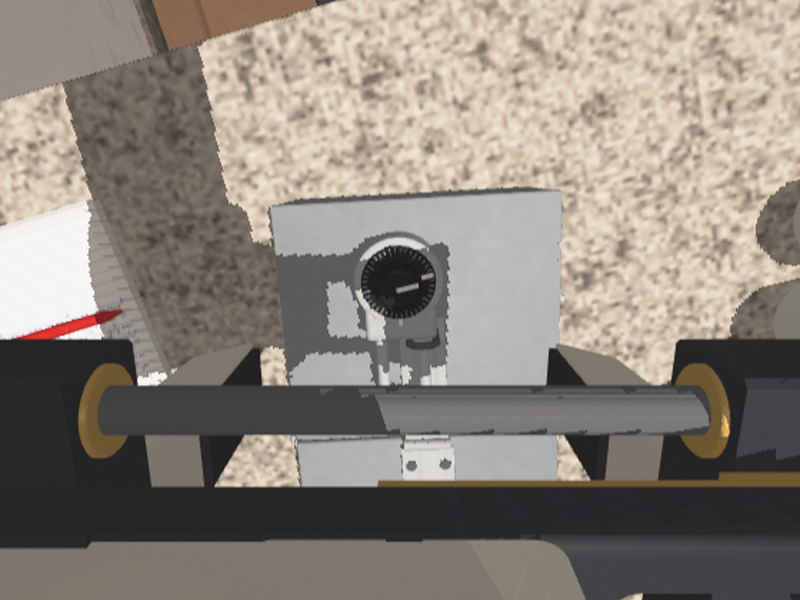

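Wrist picture (800-px scale): dial at (398,282). The pointer's white marks run from (397,291) to (433,274), roughly to the box's +y side. The box edges and strap at (428,460) are visible.

Run:
```python
from h import *
z=load("w1");k=0.7
P=lambda u,v,h:atz(z,u*k,v*k,h)[:2].round(4)
print("dep",dep(z,390*k,270*k),dep(z,500*k,300*k))
im=z["im"];w=(im.min(2)>150)
roi=np.zeros_like(w);roi[172:225,250:308]=1
print(roi.sum())
g=cv2.cvtColor(im,cv2.COLOR_RGB2GRAY)
c=im[155:275,235:325];cv2.imwrite("pics/w1c.png",cv2.resize(c,(720,960)[0:2] if 0 else (450*1,600),interpolation=cv2.INTER_NEAREST)[:,:,::-1])
for n,a in dict(m1=(397,291,.122),m2=(417,285,.122),p1=(421,278,.107),p2=(433,274,.107),kc=(398,282,.122),boxL=(270,207,.075),boxR=(561,190,.075),boxL2=(300,480,.075),boxR2=(557,480,.075)).items(): print(n,P(*a))
```

```text
dep [ 0.47310482 -0.11833205  0.12242824] [ 0.51613795 -0.06248573  0.07610893]
3074
m1 [ 0.4846 -0.1178]
m2 [ 0.4842 -0.1071]
p1 [ 0.4843 -0.1045]
p2 [ 0.4839 -0.0978]
kc [ 0.4802 -0.1161]
boxL [ 0.4277 -0.1795]
boxR [ 0.4616 -0.0144]
boxL2 [ 0.6025 -0.2168]
boxR2 [ 0.6462 -0.0523]
```

View pics/w1c.png

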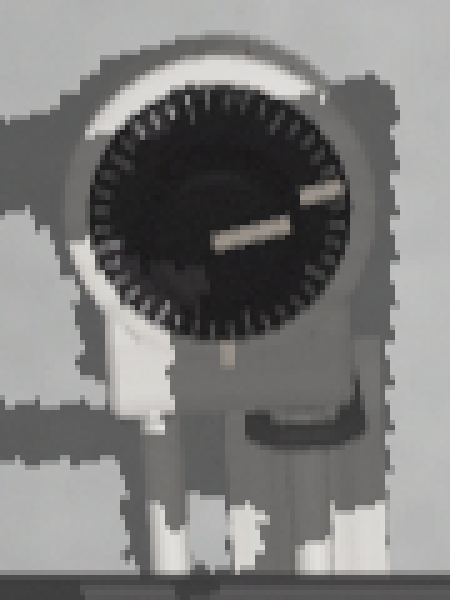

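The pointer runs from the knob centre at crop (212,243) to the plate edge at (345,187). The index line is at crop (228,353).

Run:
```python
from h import *
z=load("w1")
P=lambda u,v,h:atz(z,235+u/5-.1,155+v/5-.1,h)[:2]
plate=P(221,212,.106);kc=P(212,243,.122);k2=P(290,224,.122);pe=P(347,188,.1065);pi=P(300,199,.1065);ix=P(228,353,.103);ca=P(222,195,.103)
for n,v in dict(plate=plate,kc=kc,k2=k2,pi=pi,pe=pe,ix=ix).items():print(n,v.round(4))
a=lambda v:np.arctan2(v[1],v[0])
print("ptr",a(k2-kc),a(pe-plate),a(pe-pi),"index",a(ix-plate),a(ix-kc))
s=observe();print("toolx",a(R.from_rotvec(s["ee_rot"]).as_matrix()[:,0]),s["position"])
# left/right legs
for v in(450,500):print("legs",P(148,v,.097),P(330,v,.097),P(187,v,.094),P(240,v,.094))
```

```text
plate [ 0.4835 -0.1167]
kc [ 0.4844 -0.1182]
k2 [ 0.4846 -0.1064]
pi [ 0.4846 -0.1044]
pe [ 0.4847 -0.097 ]
ix [ 0.5066 -0.1218]
ptr 1.555369727342528 1.5080270870212196 1.545421897013769 index -0.21669722381883244 -0.16282897793533258
toolx 2.881556682227088 [ 0.48954948 -0.11393261  0.22645541]
legs [ 0.52093886 -0.13934371] [ 0.52864702 -0.11037264] [ 0.52359058 -0.13349576] [ 0.52585879 -0.12497074]
legs [ 0.52937068 -0.14169683] [ 0.53713122 -0.112525  ] [ 0.53212182 -0.13582999] [ 0.53440544 -0.12724588]
```

Call:
apply_moves:
  commands:
    - [60,-0.09,-0.06,0,0.35]
    - [60,0,0,0,0.35]
    - [60,0,0,0,0.35]
    - [60,0,0,0,0.35]
    - [60,0,0,0,0.35]
    - [60,0,0,0,0.35]
    - [60,0,0,-0.5,0.35]
    - [60,0,0,-0.5,0.35]
    - [60,0,0,0,0]
    - [60,0,0,0,0]
  newtons: 25

```text
clock: 3.4
position: [0.4833, -0.1206, 0.1801]
ee_rot: [1.565, -2.711, 0.002]
force: [-0.2, -0.8, 0.2]
width: 0.602
gripper_force: 0.0
```

Run:
```python
from h import *
im,d,c=snap("wrist","w2")
cv2.imwrite("pics/w2b.png",cv2.resize(im[:,:,::-1],(800,600),interpolation=2))
s=observe();print(s["clock"],s["position"],s["ee_rot"],s["joints"].round(2),s["width"],proj(load("w2"),(.484,-.1175,.122)))
```

```text
3.45 [ 0.48352308 -0.12023747  0.18005733] [ 1.56646343 -2.709656    0.00300345] [ 0.14  0.28 -0.01  1.93  0.02  0.93  2.74] 0.5993116681798298 (np.float64(285.01956646961816), np.float64(233.32129890331998))
```

View pics/w2b.png

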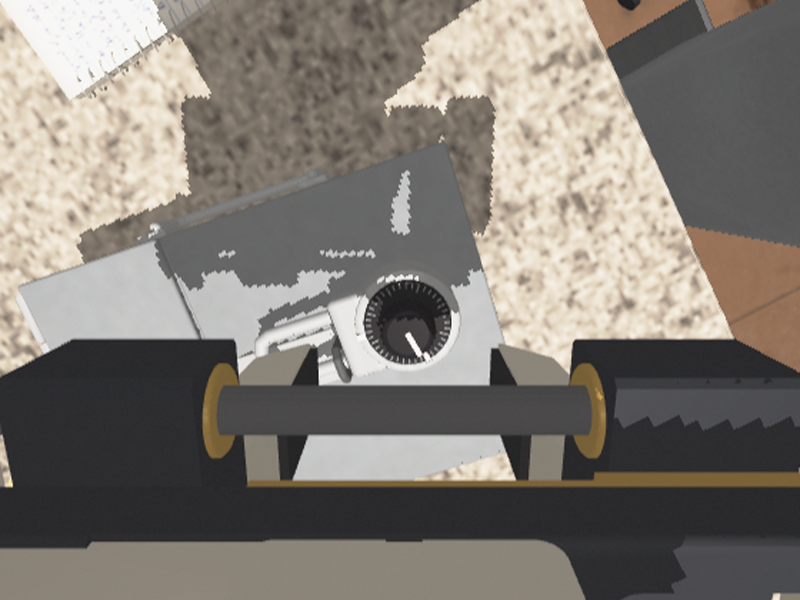

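The second view puts the knob at (284,233), against a predicted (285,233), so its position is confirmed. J7 is near its limit, so I back off a little while descending.

Call:
apply_moves:
  commands:
    - [60,0,0,-0.3,-0.2]
    - [60,0,0,-0.3,-0.2]
    - [60,0,0,0,0]
    - [60,0,0,0,0]

```text
clock: 3.95
position: [0.4836, -0.1192, 0.1438]
ee_rot: [1.296, -2.849, 0.0]
force: [0.1, -0.4, 0.7]
width: 0.599
gripper_force: 0.0
```

```bash
cat > st.py <<'E'
from h import *
s=observe();X=R.from_rotvec(s["ee_rot"]).as_matrix()
print(s["clock"],s["position"].round(4),"yaw",round(np.arctan2(X[1,0],X[0,0]),3),"tilt",X[:2,2].round(3),"j",s["joints"].round(3),"F",s["force"].round(1),"T",s["ft_torque"].round(3),s["width"],s["gripper_force"])
E
python3 st.py
```

```text
3.95 [ 0.4836 -0.1192  0.1438] yaw -2.288 tilt [-0.011 -0.005] j [ 0.114  0.329  0.02   1.974 -0.     0.849  2.557] F [ 0.1 -0.4  0.7] T [ 0.076  0.012 -0.01 ] 0.5993171200266616 0.0
```

Call:
apply_moves:
  commands:
    - [60,0,0.03,-0.3,0]
    - [60,0,0,-0.28,0]
    - [60,0,0,0,0]
    - [10,0,0,0,0]
    - [10,0,0,0,0]
    - [10,0,0,0,0]
    - [10,0,0,0,0]
    - [10,0,0,0,0]

```text
clock: 4.95
position: [0.4828, -0.1176, 0.1082]
ee_rot: [1.291, -2.85, -0.002]
force: [-1.4, 1.4, 4.1]
width: 0.245
gripper_force: 25.1
```

```bash
python3 st.py
```

```text
4.95 [ 0.4828 -0.1176  0.1082] yaw -2.291 tilt [-0.012 -0.004] j [0.116 0.377 0.014 2.012 0.    0.765 2.551] F [-1.4  1.4  4.1] T [ 0.32   0.442 -0.022] 0.24501762977975344 25.058609469306248
```

Call:
apply_moves:
  commands:
    - [10,0,0,0.02,-0.1]
    - [10,0,0,0,-0.3]
    - [10,0,0,0,-0.3]
    - [10,0,0,0,-0.3]
    - [10,0,0,0,-0.3]
    - [10,0,0,0,-0.3]
    - [10,0,0,0,-0.3]
    - [10,0,0,0,-0.3]
    - [10,0,0,0,-0.3]
    - [10,0,0,0,-0.3]
    - [10,0,0,0,0]
    - [10,0,0,0,0]

```text
clock: 6.45
position: [0.4827, -0.1178, 0.109]
ee_rot: [-0.844, -3.016, -0.014]
force: [0.2, -0.4, -3.5]
width: 0.243
gripper_force: 24.9
```

Run:
```python
import st
from h import *
im,d,c=snap("wrist","w3")
cv2.imwrite("pics/w3c.png",cv2.resize(im[80:290,120:440],(800,525),interpolation=2)[:,:,::-1])
```

```text
6.45 [ 0.4827 -0.1178  0.109 ] yaw 2.596 tilt [-0.006  0.011] j [-0.136  0.385  0.359  2.034 -0.206  0.764  1.374] F [ 0.2 -0.4 -3.5] T [-0.027  0.028 -0.014] 0.24290355342911404 24.94722870986152
```

View pics/w3c.png

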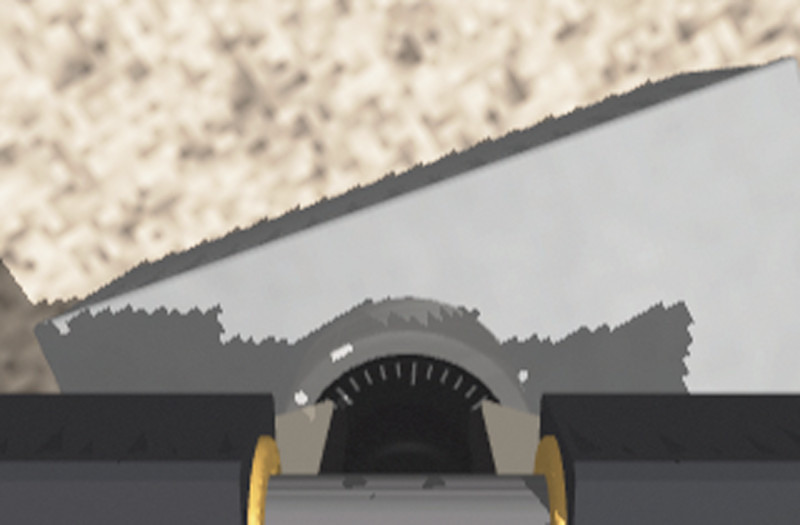

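The picture shows the knob gripped and the plate's back side; the pointer is hidden behind the hand. It has turned -1.40, so about -0.4 is left, which I take in small steps while watching the torque and force.

Call:
apply_moves:
  commands:
    - [10,0,0,0,-0.2]
    - [10,0,0,0,-0.2]
    - [10,0,0,0,-0.1]
    - [10,0,0,0,0]
    - [10,0,0,0,0]

```text
clock: 7.12
position: [0.4828, -0.1179, 0.1092]
ee_rot: [-1.217, -2.888, -0.016]
force: [0.3, 0.2, -2.4]
width: 0.245
gripper_force: 24.9
```

```bash
python3 st.py
```

```text
7.125 [ 0.4828 -0.1179  0.1092] yaw 2.344 tilt [-0.003  0.012] j [-0.184  0.39   0.424  2.04  -0.245  0.764  1.165] F [ 0.3  0.2 -2.4] T [-0.033 -0.006  0.063] 0.24463355304876372 24.947011068315987
```

Call:
apply_moves:
  commands:
    - [10,0,0,0,-0.05]
    - [10,0,0,0,-0.05]
    - [10,0,0,0,0]

```text
clock: 7.5
position: [0.4828, -0.1178, 0.1092]
ee_rot: [-1.292, -2.856, -0.016]
force: [0.2, 0.8, -3.1]
width: 0.244
gripper_force: 24.9
```

```bash
python3 st.py
```

```text
7.5 [ 0.4828 -0.1178  0.1092] yaw 2.292 tilt [-0.003  0.013] j [-0.194  0.391  0.438  2.041 -0.253  0.764  1.121] F [ 0.2  0.8 -3.1] T [-0.049  0.022 -0.024] 0.24374669239204072 24.94668996776909
```

Call:
apply_moves:
  commands:
    - [10,0,0,0,-0.05]
    - [10,0,0,0,-0.05]
    - [10,0,0,0,0]

```text
clock: 7.88
position: [0.4828, -0.1178, 0.1092]
ee_rot: [-1.363, -2.823, -0.017]
force: [-0.6, -0.2, -2.7]
width: 0.245
gripper_force: 24.9
```

```bash
python3 st.py
```

```text
7.875 [ 0.4828 -0.1178  0.1092] yaw 2.242 tilt [-0.002  0.013] j [-0.204  0.392  0.451  2.043 -0.261  0.765  1.079] F [-0.6 -0.2 -2.7] T [0.007 0.016 0.003] 0.24482979309762987 24.945926898308244
```

Call:
apply_moves:
  commands:
    - [10,0,0,0,-0.05]
    - [10,0,0,0,0]
    - [10,0,0,0,0]

```text
clock: 8.25
position: [0.4828, -0.1178, 0.1092]
ee_rot: [-1.397, -2.806, -0.017]
force: [0.0, 0.8, -2.0]
width: 0.247
gripper_force: 24.9
```

```bash
python3 st.py
```

```text
8.25 [ 0.4828 -0.1178  0.1092] yaw 2.218 tilt [-0.002  0.013] j [-0.209  0.393  0.458  2.043 -0.265  0.765  1.059] F [ 0.   0.8 -2. ] T [ 0.04  -0.049  0.002] 0.24683181440494598 24.94582915735009
```

Call:
apply_moves:
  commands:
    - [10,0,0,0,-0.05]
    - [10,0,0,0,0]
    - [10,0,0,0,0]

```text
clock: 8.62
position: [0.4828, -0.1178, 0.1092]
ee_rot: [-1.432, -2.788, -0.017]
force: [0.9, 0.6, -2.5]
width: 0.245
gripper_force: 24.9
```

```bash
python3 st.py
python3 - <<'E'
from h import *
b=snap("side","si1")[0];a=load("si0")["im"];s=load("si0")
c=np.hstack([cv2.resize(x[205:265,285:360],(400,320),interpolation=2) for x in(a,b)])
cv2.imwrite("pics/cmp1.png",c[:,:,::-1])
E
```

```text
8.625 [ 0.4828 -0.1178  0.1092] yaw 2.192 tilt [-0.001  0.013] j [-0.213  0.393  0.465  2.044 -0.268  0.765  1.038] F [ 0.9  0.6 -2.5] T [-0.017 -0.03  -0.014] 0.2449984999709526 24.945897442112255
```

View pics/cmp1.png

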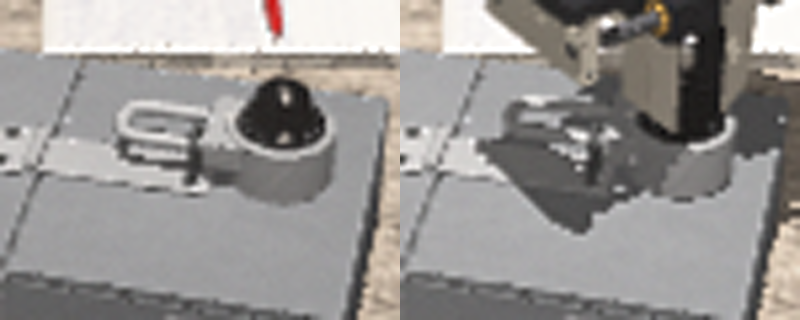

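The side comparison shows the bow's end moved from x=115 to x=100, about 2.8 px or 6 mm, while the case edge stayed at 337. The shackle has sprung out. I release and back off for a look.

Call:
apply_moves:
  commands:
    - [60,0,0,0,0]
    - [60,0,0,0,0]
    - [60,0,0,0,0]
    - [60,0,0,0.5,0]
    - [60,0,0,0.7,0.2]
    - [60,0.6,-0.1,0.5,0.3]
    - [60,0.6,-0.1,0,0.3]
    - [60,0.4,-0.1,0,0.3]
    - [60,0,0,0,0.3]
    - [60,0,0,0,0]
    - [60,0,0,0,0]

```text
clock: 10.05
position: [0.5785, -0.1358, 0.2112]
ee_rot: [-0.395, -3.106, -0.012]
force: [0.1, -0.5, 0.3]
width: 0.599
gripper_force: 0.0
```

Run:
```python
import st
from h import *
im,d,c=snap("wrist","w4")
z=load("w4")
cv2.imwrite("pics/w4c.png",cv2.resize(im[50:290,120:440],(800,600),interpolation=2)[:,:,::-1])
v,u=np.mgrid[0:300,100:460];v=v.ravel();u=u.ravel();K=z["K"]
D=d[v,u];q=np.stack([(u-K[0,2])/K[0,0],-(v-K[1,2])/K[1,1],-np.ones(len(u))])*D
P=(z["r"]@q).T+z["o"]
near=(abs(P[:,0]-.51)<.08)&(abs(P[:,1]+.12)<.06)&(D>0.05)
k=P[near&(P[:,2]>.118)&(P[:,2]<.126)];print("knob",len(k),k.mean(0),(k.min(0)+k.max(0))/2,np.ptp(k,axis=0))
kc=(k.min(0)+k.max(0))[:2]/2
for yaw in(-.2,-.25):
    ex=np.array([np.cos(yaw),np.sin(yaw)]);ey=np.array([-ex[1],ex[0]])
    L=np.stack([(P[:,:2]-kc)@ex,(P[:,:2]-kc)@ey,P[:,2]],1)
    for a in range(36,92,4):
        m=near&(L[:,0]>a)&0 if 0 else near&(abs(L[:,0]-a/1000)<.002)&(L[:,2]>.089)&(L[:,2]<.102)
        if m.sum():print(yaw,a,m.sum(),L[m,1].min().round(4),L[m,1].max().round(4),L[m,2].max().round(4))
```

```text
10.05 [ 0.5785 -0.1358  0.2112] yaw 2.889 tilt [-0.009  0.009] j [-0.106  0.413  0.355  1.683 -0.166  1.086  1.619] F [ 0.1 -0.5  0.3] T [-0.018  0.011 -0.007] 0.5990146795924675 0.0
knob 1172 [ 0.48346429 -0.11976905  0.12272223] [ 0.4833398  -0.11975567  0.12191298] [0.02446087 0.02455919 0.00749792]
-0.2 36 107 -0.015 0.0234 0.102
-0.2 40 108 -0.0152 0.0234 0.102
-0.2 44 100 -0.0148 0.0154 0.0994
-0.2 48 110 -0.0152 0.0153 0.0995
-0.2 52 99 -0.0146 0.0157 0.0999
-0.2 56 109 -0.0149 0.0157 0.0991
-0.2 60 96 -0.015 0.0154 0.0999
-0.2 64 101 -0.0148 0.0153 0.099
-0.2 68 101 -0.015 0.0159 0.0995
-0.2 72 103 -0.0144 0.0156 0.0993
-0.2 76 181 -0.0139 0.0148 0.0998
-0.2 80 131 -0.012 0.0131 0.099
-0.2 84 2 -0.0007 0.0 0.0952
-0.25 36 103 -0.0157 0.0253 0.102
-0.25 40 117 -0.0132 0.0247 0.102
-0.25 44 94 -0.0125 0.0176 0.0994
-0.25 48 113 -0.0127 0.0176 0.0999
-0.25 52 102 -0.012 0.0184 0.0997
-0.25 56 107 -0.0121 0.0184 0.0991
-0.25 60 94 -0.0121 0.0184 0.0992
-0.25 64 104 -0.0114 0.0184 0.0999
-0.25 68 100 -0.0116 0.0192 0.0995
-0.25 72 104 -0.0108 0.0192 0.0993
-0.25 76 193 -0.0101 0.0178 0.0998
-0.25 80 116 -0.008 0.0154 0.099
-0.25 84 2 -0.002 0.0034 0.0949
```

View pics/w4c.png

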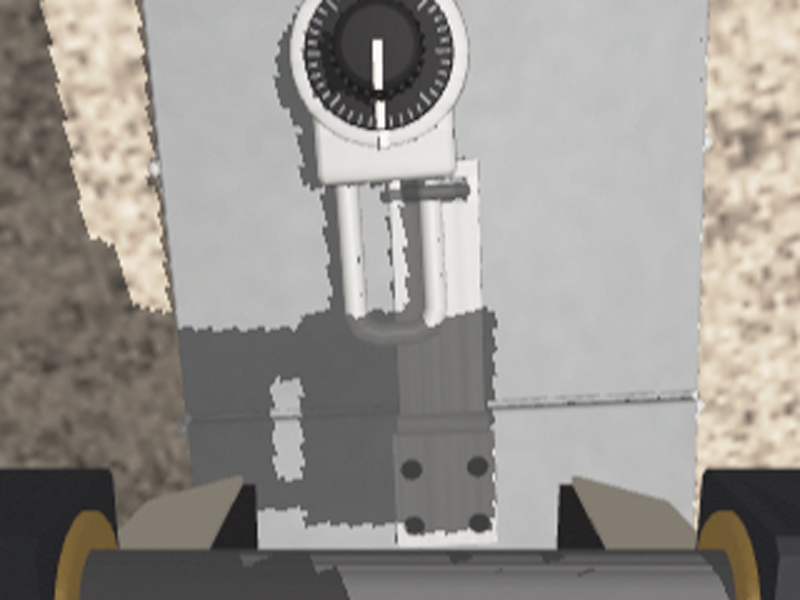

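The wrist picture shows the pointer at the index line (crop (378,45) to (380,130), index at (381,143)) and the shackle sprung out, bow end at (393,335). Depth gives lock yaw -0.20, legs centred and the bow 82 mm from the axis, so I grip at (0.547, -0.1327) with the tips at 0.082.

Call:
apply_moves:
  commands:
    - [60,-0.27,0.03,-0.4,0.1]
    - [60,-0.26,0.02,-0.6,0]
    - [60,0,0,-0.5,0]
    - [60,0,0,0,0]
    - [60,0,0,0,0]
  newtons: 15

```text
clock: 10.72
position: [0.5478, -0.133, 0.1223]
ee_rot: [-0.313, -3.117, -0.011]
force: [-0.2, -0.1, 0.3]
width: 0.601
gripper_force: 0.0
```

```bash
python3 st.py
```

```text
10.725 [ 0.5478 -0.133   0.1223] yaw 2.942 tilt [-0.008  0.008] j [-0.081  0.459  0.316  1.858 -0.191  0.863  1.702] F [-0.2 -0.1  0.3] T [-0.014  0.01  -0.071] 0.6011275768505804 0.0
```

Call:
apply_moves:
  commands:
    - [60,0,0,-0.3,0]
    - [60,0,0,-0.36,0]
    - [60,0,0,0,0]
    - [20,0,0,0,0]
    - [20,0,0,0,0]
    - [20,0,0,0,0]
    - [20,0,0,0,0]

```text
clock: 11.6
position: [0.5478, -0.1324, 0.0821]
ee_rot: [-0.311, -3.117, -0.012]
force: [1.5, 1.9, 2.1]
width: 0.334
gripper_force: 15.0
```

```bash
python3 st.py
```

```text
11.6 [ 0.5478 -0.1324  0.0821] yaw 2.943 tilt [-0.008  0.009] j [-0.065  0.512  0.296  1.893 -0.216  0.777  1.723] F [1.5 1.9 2.1] T [ 0.314 -0.304 -0.055] 0.333606657511268 15.004544025287032
```

Call:
apply_moves:
  commands:
    - [20,0.08,-0.016,0,0]
    - [20,0.08,-0.016,0,0]
    - [20,0.08,-0.016,0,0]
    - [20,0,0,0,0]
    - [20,0,0,0,0]

```text
clock: 12.22
position: [0.5621, -0.136, 0.0818]
ee_rot: [-0.312, -3.117, -0.011]
force: [1.7, -0.0, 0.7]
width: 0.326
gripper_force: 15.0
```

```bash
python3 st.py
```

```text
12.225 [ 0.5621 -0.136   0.0818] yaw 2.942 tilt [-0.008  0.008] j [-0.06   0.532  0.297  1.856 -0.218  0.795  1.725] F [ 1.7 -0.   0.7] T [ 0.071 -0.281 -0.023] 0.3258846427042486 14.997610934078693
```

Call:
apply_moves:
  commands:
    - [20,0.04,-0.008,0,0]
    - [20,0.04,-0.008,0,0]
    - [20,0,0,0,0]

```text
clock: 12.6
position: [0.5658, -0.1366, 0.0813]
ee_rot: [-0.311, -3.115, -0.012]
force: [-2.5, 0.6, 1.9]
width: 0.331
gripper_force: 15.0
```

```bash
python3 st.py
```

```text
12.6 [ 0.5658 -0.1366  0.0813] yaw 2.942 tilt [-0.011  0.009] j [-0.058  0.539  0.296  1.844 -0.219  0.802  1.725] F [-2.5  0.6  1.9] T [0.123 0.568 0.037] 0.3306344369580581 14.964826600626111
```

Call:
apply_moves:
  commands:
    - [20,0.04,-0.008,0,0]
    - [20,0.04,-0.008,0,0]
    - [20,0,0,0,0]

```text
clock: 12.98
position: [0.5666, -0.1361, 0.0801]
ee_rot: [-0.31, -3.107, -0.015]
force: [-13.1, 4.8, 3.1]
width: 0.329
gripper_force: 15.0
```

```bash
python3 st.py
```

```text
12.975 [ 0.5666 -0.1361  0.0801] yaw 2.943 tilt [-0.018  0.011] j [-0.057  0.546  0.295  1.836 -0.22   0.812  1.725] F [-13.1   4.8   3.1] T [1.    2.806 0.081] 0.32932281258043805 14.971860721707344
```

At the stop: 19 mm of travel and the force has climbed to 13 N. I relax, release, rise and check by depth.

Call:
apply_moves:
  commands:
    - [20,-0.07,0.015,0.02,0]
    - [20,0,0,0,0]
    - [60,0,0,0,0]
    - [60,0,0,0,0]
    - [60,0,0,0,0]
    - [60,0,0,0.7,0]
    - [60,0.3,0,0.8,0]
    - [60,0.3,0,0.5,0]
    - [60,0,0,0.2,0]
    - [60,0,0,0,0]
    - [60,0,0,0,0]

```text
clock: 14.35
position: [0.6014, -0.1366, 0.2132]
ee_rot: [-0.312, -3.113, -0.012]
force: [0.0, -0.3, -1.6]
width: 0.595
gripper_force: 0.0
```

Run:
```python
import st
from h import *
im,d,c=snap("wrist","w5")
z=load("w5")
v,u=np.mgrid[0:300,100:460];v=v.ravel();u=u.ravel();K=z["K"]
D=d[v,u];q=np.stack([(u-K[0,2])/K[0,0],-(v-K[1,2])/K[1,1],-np.ones(len(u))])*D
P=(z["r"]@q).T+z["o"]
near=(abs(P[:,0]-.52)<.09)&(abs(P[:,1]+.12)<.06)&(D>0.05)
k=P[near&(P[:,2]>.118)&(P[:,2]<.126)];kc=(k.min(0)+k.max(0))[:2]/2;print("knob",len(k),kc,np.ptp(k,axis=0),k[:,2].max())
for yaw in(-.2,):
    ex=np.array([np.cos(yaw),np.sin(yaw)]);ey=np.array([-ex[1],ex[0]])
    L=np.stack([(P[:,:2]-kc)@ex,(P[:,:2]-kc)@ey,P[:,2]],1)
    for a in range(36,108,4):
        m=near&(abs(L[:,0]-a/1000)<.002)&(L[:,2]>.089)&(L[:,2]<.102)
        if m.sum():print(a,m.sum(),L[m,1].min().round(4),L[m,1].max().round(4),L[m,2].max().round(4))
```

```text
14.35 [ 0.6014 -0.1366  0.2132] yaw 2.942 tilt [-0.012  0.009] j [-0.095  0.449  0.344  1.62  -0.17   1.116  1.667] F [ 0.  -0.3 -1.6] T [ 0.     0.056 -0.018] 0.5953531752796841 0.0
knob 1244 [ 0.48426981 -0.12022152] [0.02510093 0.02426838 0.00715362] 0.1251851750895841
36 113 -0.0165 0.0241 0.1019
40 75 -0.0153 0.0235 0.1019
44 60 -0.0154 -0.0088 0.1001
48 108 -0.0155 0.0151 0.0997
52 100 -0.0156 0.0152 0.0997
56 113 -0.0157 0.0144 0.0998
60 112 -0.0158 0.0144 0.0995
64 95 -0.0159 0.0145 0.0988
68 109 -0.016 0.0145 0.0993
72 90 -0.0153 0.0145 0.0993
76 104 -0.0152 0.0145 0.1
80 94 -0.0154 0.0146 0.0993
84 92 -0.0154 0.0146 0.0996
88 107 -0.0155 0.0146 0.0997
92 157 -0.0155 0.0146 0.0992
96 157 -0.0133 0.0124 0.0992
100 36 -0.008 0.0071 0.0982
```

Bow end is now about 100 mm from the axis, so the shackle is fully drawn, and the free leg's tip (from 46 mm) is clear of the staple. Next I grip the case itself from above.

Call:
apply_moves:
  commands:
    - [85,-0.65,0.09,0,0]
    - [85,-0.65,0.09,-0.2,0]
    - [85,-0.65,0.09,-0.5,0]
    - [85,0,0,-0.6,0]
    - [85,0,0,0,0]
    - [85,0,0,0,0]
  newtons: 50

```text
clock: 15.15
position: [0.4864, -0.1207, 0.1374]
ee_rot: [-0.312, -3.116, -0.011]
force: [0.9, 0.3, 1.5]
width: 0.851
gripper_force: 0.0
```

```bash
python3 st.py
```

```text
15.15 [ 0.4864 -0.1207  0.1374] yaw 2.942 tilt [-0.009  0.008] j [-0.113  0.348  0.328  1.992 -0.157  0.836  1.675] F [0.9 0.3 1.5] T [ 0.049 -0.042  0.01 ] 0.8510473222299205 0.0
```

Call:
apply_moves:
  commands:
    - [85,-0.03,0,-0.4,0]
    - [85,0,0,-0.5,0]
    - [85,0,0,0,0]
    - [40,0,0,0,0]
    - [40,0,0,0,0]
    - [40,0,0,0,0]
    - [40,0,0,0,0]

```text
clock: 16.02
position: [0.4844, -0.1202, 0.0835]
ee_rot: [-0.311, -3.117, -0.012]
force: [-2.3, 1.4, 7.7]
width: 0.53
gripper_force: 50.0
```

```bash
python3 st.py
```

```text
16.025 [ 0.4844 -0.1202  0.0835] yaw 2.943 tilt [-0.009  0.009] j [-0.086  0.425  0.3    2.047 -0.2    0.707  1.715] F [-2.3  1.4  7.7] T [0.339 0.32  0.081] 0.5304892161838637 50.00774879939854
```

Call:
apply_moves:
  commands:
    - [40,0,0,0.1,0]
    - [40,0,0,0.15,0]
    - [40,0,0,0.2,0]
    - [40,0,0,0,0]

```text
clock: 16.52
position: [0.4848, -0.1207, 0.1109]
ee_rot: [-0.312, -3.118, -0.012]
force: [0.2, -0.6, -3.1]
width: 0.535
gripper_force: 50.0
```

```bash
python3 st.py
```

```text
16.525 [ 0.4848 -0.1207  0.1109] yaw 2.942 tilt [-0.007  0.008] j [-0.101  0.383  0.317  2.023 -0.178  0.77   1.695] F [ 0.2 -0.6 -3.1] T [-0.041  0.024  0.055] 0.5354242614957418 49.99081889167428
```

Lifting freely: only about 3 N of weight, with no snag.

Call:
apply_moves:
  commands:
    - [40,0,0,0.3,0]
    - [40,0,0,0.4,0]
    - [40,0,0,0.4,0]
    - [40,0,0,0.4,0]
    - [40,0,0,0.2,0]
    - [40,0,0,0.15,0]
    - [40,0,0,0,0]
    - [40,0,0,0,0]
    - [40,0,0,0,0]
    - [40,0,0,0,0]

```text
clock: 17.77
position: [0.4838, -0.1204, 0.2204]
ee_rot: [-0.311, -3.115, -0.012]
force: [0.1, -0.6, -2.1]
width: 0.533
gripper_force: 50.0
```

```bash
python3 st.py
python3 - <<'E'
from h import *
a=snap("side","si2")[0];b=snap("scene","sc2")[0]
for z,n in((load("si2"),"side"),(load("sc2"),"scene")):
    print(n,proj(z,(.484,-.12,.21)),proj(z,(.57,-.138,.22)))
s=load("si2");u,v=map(int,proj(s,(.51,-.125,.22)));w=load("sc2");u2,v2=map(int,proj(w,(.51,-.125,.2)))
def cr(x,u,v):return cv2.resize(x[max(v-75,0):max(v-75,0)+150,u-50:u+50],(400,600),interpolation=2)
cv2.imwrite("pics/fin.png",np.hstack([cr(a,u,v),cr(b,u2,v2)])[:,:,::-1])
E
```

```text
17.775 [ 0.4838 -0.1204  0.2204] yaw 2.942 tilt [-0.01   0.009] j [-0.147  0.243  0.356  1.896 -0.105  1.032  1.626] F [ 0.1 -0.6 -2.1] T [ 0.047 -0.027 -0.019] 0.5332264803872229 49.9908846616745
side (np.float64(339.26105203167054), np.float64(189.85561440343335)) (np.float64(302.26964665780616), np.float64(181.89759829747143))
scene (np.float64(346.4345377789019), np.float64(146.30361397131296)) (np.float64(312.68527961049875), np.float64(165.62649222359494))
```

View pics/fin.png

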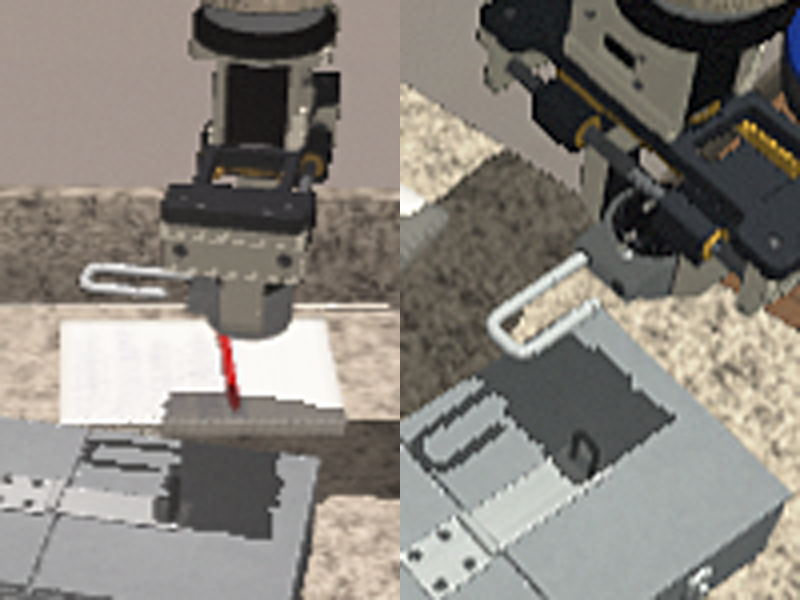

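The final picture shows the lock off the staple, held level by the case with the shackle fully open and the dial up. Its underside is at about 0.212 m, 13.7 cm above the box top. The register and pen are undisturbed.

```bash
python3 -c "
from cell import arm
print(arm.sign_off())"
```

```text
the job is handed in; nothing more can be done
None
```

The job is handed in: I dialled the padlock open, drew its shackle out to the stop and lifted it off the hasp. At hand-in the gripper was holding it level and still, dial up and shackle open, about 13.7 cm above the box top.

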